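Put the twine away and close the slope-topped tidy box

ROBOT

A 6-joint arm with a two-finger parallel gripper is mounted at the origin on the work surface. World frame = base frame: x ahead of the robot, y to its left, z up, the work surface at z = 0. Lengths are in m, angles in rad, forces in N, time in s.
With the tool pointing down it reaches from about 0.35 to 0.85 m from the base axis. Payload 8.1 kg.
Tool frame: the origin (TCP) lies on the centre line of the jaws, within the pads' length; the fingertips stand 17 mm ahead of it and the grasp point (between the pads) lies 2 mm behind it; z points along the fingers, y is the line along which they close (so a half turn about z gives the same grasp; the last joint's range is limited). The gripper opens to 93 mm and grips with 3 to 60 N. Pads are 15 mm wide; open, the fingers measure 128 mm over their backs; the gripper's body (75 mm by 188 mm) begins 65 mm behind the grasp point.
Start: joints at [-1.435, 0.13, 1.488, -0, 1.523, -0.085], TCP at [0.131, -0.585, 0.236] pointing down, gripper open.
Joint ranges: [-2.96, 2.96], [-0.89, 2.26], [0.02, 2.5], [-1.34, 4.48], [0, 2.73], [-2.66, 2.66]. Speed limits (rad/s): [2.39, 2.39, 2.79, 3.14, 3.14, 3.14].

INTERFACE

Orientations are given as a rotation vector (axis times angle).
In Python, from plant import telemetry, viewer, order gives the robot as it stands.
- The arm moves only by the tool send_rows, never from a script. Its argument "plan" is a list that holds one entry, the list of rows, each a list of 5 numbers: the closure, from -1 (fully open) to 1 (shut), then the shift along the world's x, y, z normalised to -1 to 1, where 1 is 0.2 m, then the turn about the world's z normalised to -1 to 1, where 1 is 60 degrees. A call has 1 to 20 rows; each row is the pose to reach, as a shift and turn from the pose commanded when the call began; what a row does not reach only later rows make up. A row lasts 1/12 s, in which the tool goes at most 41.7 mm and 7.16 degrees, less where a joint would pass 70% of its speed; a pose out of reach is approached as far as the arm can. A call with a number of a shift or a turn outside -1 to 1 is refused whole. A call with a gripper value outside its range is refused whole. The fingers move at their own pace and stop on an object; "force" is the grip in N (left out, the last holds). Time passes only in rows, so rows that repeat a pose let the fingers close. It gives the time, the measured TCP pose, the force, the opening and the grip force at its end, in the units of the state.
- telemetry.read_state(): the state, without advancing time (a new reading comes with each control period).
- viewer.read_camera(name): name is "scene" or "side" or "wrist"; returns (picture, depth): 400x640x3 uint8, blue, green, red; 400x640 float32, m along the optical axis (not along the pixel's ray), 0 where there is no reading.
- viewer.calibration(name): a dict with "camera_matrix" (3x3 intrinsics, pixels), "extrinsics" (4x4, takes a point from camera to world coordinates); the wrist camera has in their place "hand_eye" (4x4, takes a point from camera to tool coordinates, whose origin is the TCP and whose axes are the flange's). Camera axes: x right, y up, looking along -z (the intrinsics and any distortion apply to the point x, -y, -z); pixel columns grow to the right and rows downward; lengths in m; the calibration is good to about 2 mm. A picture is of the moment at which its call begins: read the wrist's pose just before it. calibration takes no time and is no camera call.
- order.close_job(): hands the job in; it is judged then, once.
The state is a dict: "t": time; "q": joint angles; "dq": joint speeds; "joint_torque": joint torques, N m; "tool_pos": TCP position; "orientation": TCP orientation; "force": force on the tool from outside, world axes, zero at the start; "wrist_torque": the same for the moment, N m; "opening": finger opening in m; "gripper_force": force on a finger pad.
Only numpy, scipy, OpenCV 4.12 (cv2) and the standard library are available. Lean on these libraries where they do the work, as an engineer would, in place of code of your own. Each camera call takes 0.05 s, during which the arm holds its last target. There are 200 camera calls.

TASK

Tidy the ledge: lift the reel of garden twine off its post and put it inside the open slope-topped box, then lay the loose blue lid on the box so that it sits fully home in the sloping mouth, and last swing the red-tipped clamp fully down over the lid. Leave the pots, the mister and the watering can standing where they are.

Things in the scene. Friction and masses are not known exactly. Their poses are not given: they have to be found in the camera images.
- box: Open pale pine tidy box with sloping top, fixed to the ledge, 182 (x) x 186 (y) mm in plan, 80 mm high at the front (-x, clamp side, turned to the robot), 164 mm at the back. Origin: middle of the underside; x points to the high back, y left, z up. Inside: floor at z = 8 mm, x from -73 to 85 mm, y from -80 to 80 mm. The reel fits standing or lying.
- rim: Sloping wooden frame round the box's mouth, 25 degrees from level, fixed to the box. Origin: centre of the mouth in the plane of the frame's top face, 122 mm above the box's underside. x points up the slope (away from the clamp), y left, z out of the mouth, square to the slope (leaning to the robot). Mouth 170 (x) x 160 (y) mm; frame 198 x 188 mm outside, 22 mm deep.
- lid: Loose 0.3 kg lid, flat on the ledge, handle up. Origin: centre of the underside of its pine plug, 160 (x) x 150 (y) x 10 mm, which drops into the mouth with 5 mm to spare all round. Blue panel 190 x 184 mm from z = 10 to 20 mm, block handle on it. Same after half a turn about z. Home: origin 10 mm below the rim's origin along the rim's z, axes parallel to the rim's (or half a turn round).
- lid_handle (a point): Point to grip in the handle block, 46 mm above the lid's origin. The block is 16 mm thick (lid x), 100 mm long (lid y), and stands from 20 to 56 mm above the lid's origin.
- reel: Loose reel of garden twine (0.1 to 0.15 kg), upright on the post: tan winding of 56 mm diameter from z = 5 to 55 mm, between two green flanges of 62 mm diameter, 60 mm high in all, bore 26 mm right through. Origin: centre of the underside; z along the bore.
- reel_center (a point): Middle of the reel, 30 mm above its origin.
- stand: Fixed stand: wooden foot 90 x 90 x 12 mm with an upright steel post of 18 mm diameter in the middle. Origin: centre of the underside.
- post_top (a point): Top of the post, 82 mm above the ledge, 70 mm above the foot (10 mm above the reel).
- clamp (a joint): Angle of the clamp arm, rad. 0: fully down, parallel to the slope and 2 mm above the seated lid's panel, pointing up the slope; it grows as the arm swings up and back towards the robot, to 2.2 at most. It starts at 1.3 to 1.7 and stays where left (light friction, under 2 N at the tip).
- clamp_hinge (a point): Hinge of the clamp, in the middle of the box's low front edge: at (-114, 0, 16.5) mm in the rim's frame; the hinge axis runs along the rim's y.
- clamp_tip (a point): Tip of the clamp arm, 75 mm from the hinge. Aluminium arm 24 mm wide, 8 mm thick, with a red plastic end 30 mm long and 28 mm wide.
- basil_pot: Terracotta pot with basil, 96 mm diameter, about 140 mm high with the plant. Origin: centre of the underside. Bystander.
- thyme_pot: Terracotta pot with thyme, 92 mm diameter, about 125 mm high with the plant. Origin: centre of the underside. Bystander.
- mister: Stainless steel plant mister with a black head, 66 mm diameter, 150 mm high. Origin: centre of the underside. Bystander.
- watering_can: Green plastic watering can, 100 mm diameter, 130 mm high, 190 mm long over spout (-x) and handle. Origin: centre of the body's underside. Bystander.
There are look-alikes about, which are no part of the job. Of the things that look like the reel, the middle-sized one is meant.

How it is judged:
On the way, in this order (a step that is already met when the one before it is completed fails the run):
1. the reel is off the post, inside the box and let go (x of reel_center in the frame of box between -0.07 and 0.085 m and y of reel_center in the frame of box between -0.08 and 0.08 m and z of reel_center in the frame of box between 0 and 0.1 m and contact force between reel and the fingers below 0.1 N), for 0.2 s.
2. the lid sits home in the sloping mouth, with the reel inside, and is let go (x of reel_center in the frame of box between -0.07 and 0.085 m and y of reel_center in the frame of box between -0.08 and 0.08 m and z of reel_center in the frame of box between 0 and 0.1 m and x of lid in the frame of rim between -0.009 and 0.009 m and y of lid in the frame of rim between -0.009 and 0.009 m and z of lid in the frame of rim between -0.014 and -0.0065 m and angle between the z axis of lid and the z axis of rim, either way round below 0.05 rad and angle between the x axis of lid and the x axis of rim, either way round below 0.12 rad and contact force between lid and the fingers below 0.1 N), for 0.2 s.
At the end, for the whole second after the job is handed in: Reel inside the box; lid home in the mouth (within 9 mm of the rim centre along and across the slope, 6.5 to 14 mm below the rim plane, 0.05 rad of the slope, 0.12 rad of square, either way round); clamp within 0.1 rad of fully down; all let go and at rest (all of step 2 and value of joint clamp below 0.1 rad and contact force between reel and the fingers below 0.1 N and linear speed of lid below 0.02 m/s and linear speed of reel below 0.05 m/s); the robot touches nothing.
It fails at once if a pot, the mister or the watering can is shifted by more than 30 mm or tipped by more than 0.3 rad (distance of any of basil_pot, thyme_pot, mister, watering_can from where it was at the start of the episode above 0.03 m or angle between any of basil_pot, thyme_pot, mister, watering_can's own z axis and vertical above 0.3 rad).
It also fails if it takes over 67 s, if anything falls off the work surface, if the arm or the gripper's body presses on something with over 40 N, if the wrist force passes 120 N, or if a joint passes its speed limit or range.

## Working session

There is one attempt and no reset: what is moved stays moved. The work goes in short steps, Python scripts to look and compute and a tool call to move; the robot and the scene stay as the last step left them, time stands still between calls to the robot, and variables do not carry over. Pictures are saved under pics/ and viewed, at most 10 in all, crops included, and the job is handed in when it is done.

Besides the shell and the picture viewer there is one more tool, called as name(argument=value, ...) on one line, values as JSON. send_rows: Moves the arm, as the interface text tells. Scaled input: -1 to 1 covers 0.2 m each way for a shift and 60 degrees each way for a turn. Its arguments: {"type":"object","properties":{"plan":{"type":"array"},"force":{"type":"number"}},"required":["plan"]}

```bash
ls; mkdir -p pics; cat > h.py <<'E'
import numpy as np, cv2
from plant import telemetry, viewer, order
from scipy.spatial.transform import Rotation as R
def cloud(name):
    s=telemetry.read_state(); im,d=viewer.read_camera(name); c=viewer.calibration(name)
    K=np.array(c["camera_matrix"]); 
    if name=="wrist":
        T=np.eye(4);T[:3,:3]=R.from_rotvec(s["orientation"]).as_matrix();T[:3,3]=s["tool_pos"];T=T@np.array(c["hand_eye"])
    else: T=np.array(c["extrinsics"])
    v,u=np.mgrid[:d.shape[0],:d.shape[1]]
    p=np.stack([(u-K[0,2])/K[0,0]*d,-(v-K[1,2])/K[1,1]*d,-d],-1)
    w=p@T[:3,:3].T+T[:3,3]; w[d==0]=np.nan
    return im,d,w
E
python3 - <<'E'
from h import *
print(telemetry.read_state())
for n in ["scene","side","wrist"]:
    c=viewer.calibration(n);print(n,c)
    im,d,w=cloud(n); cv2.imwrite(f"pics/{n}0.png",im); np.savez(f"{n}0.npz",im=im,w=w)
E
```

```text
pics
{'t': 0.0, 'q': array([-1.43537472e+00,  1.31153970e-01,  1.48929259e+00, -2.00183937e-05,
        1.52301787e+00, -8.54020031e-02]), 'dq': array([5.98812794e-04, 3.37265775e-04, 5.97273598e-04, 1.67394797e-03,
       2.52434818e-04, 2.61178259e-05]), 'joint_torque': array([ 8.24719300e-04, -5.59842324e+01, -4.91756845e+01,  7.67571037e-02,
        3.59640957e-02, -1.92009088e-04]), 'tool_pos': array([ 0.13135853, -0.58487679,  0.23458443]), 'orientation': array([-3.12060342e+00, -3.45959972e-01,  1.04860872e-04]), 'force': array([-0.63075747,  0.2657288 , -0.25893457]), 'wrist_torque': array([-0.01007307, -0.01166984,  0.02384633]), 'gripper_force': 0.0, 'opening': 0.09304726897032702}
scene {'camera_matrix': array([[469.94123999,   0.        , 317.26259943],
       [  0.        , 469.94123999, 204.66793082],
       [  0.        ,   0.        ,   1.        ]]), 'extrinsics': array([[-0.79851001, -0.4235306 ,  0.4277892 ,  1.07435635],
       [ 0.60172282, -0.58239074,  0.5465809 ,  0.70422063],
       [ 0.01764673,  0.69386084,  0.71989286,  1.01180318],
       [ 0.        ,  0
[... 310 characters left out ...]
42, -0.48587638,  0.87142604,  1.03423936],
       [-0.006038  ,  0.87359389,  0.48661819,  0.69116155],
       [ 0.        ,  0.        ,  0.        ,  1.        ]])}
wrist {'camera_matrix': array([[284.39055576,   0.        , 315.74726612],
       [  0.        , 284.39055576, 201.14615333],
       [  0.        ,   0.        ,   1.        ]]), 'hand_eye': array([[-3.72631494e-05,  9.67077330e-01,  2.54482685e-01,
         7.21656422e-02],
       [ 9.99999996e-01,  5.52455217e-05, -6.35152931e-05,
        -3.08175832e-04],
       [-7.54832287e-05,  2.54482682e-01, -9.67077328e-01,
        -1.49252954e-01],
       [ 0.00000000e+00,  0.00000000e+00,  0.00000000e+00,
         1.00000000e+00]])}
```

View pics/scene0.png

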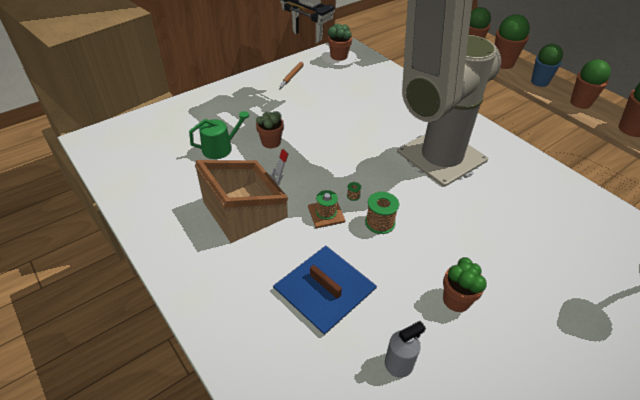

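View pics/side0.png

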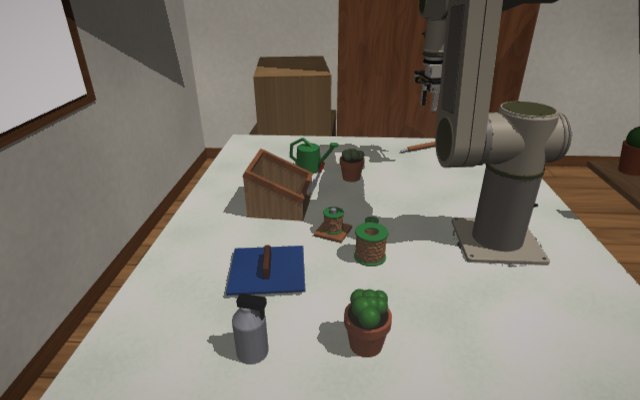

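The scene view shows the box at about (242,198), its clamp tip at (283,156), the mid-sized reel on its post at (327,205), the large look-alike at (382,212) and the tiny one at (354,191). The lid is at (325,288), the mister at (402,350), the pots at (463,285), (270,128) and (340,42), and the can at (215,138). The side view shows the same layout. Next I'll get positions from the depth data.

```bash
python3 - <<'E'
from h import *
for n in ["scene","side"]:
    z=np.load(n+"0.npz");im,w=z["im"],z["w"]
    hsv=cv2.cvtColor(im,cv2.COLOR_BGR2HSV); H,S,V=[hsv[...,i].astype(int) for i in range(3)]
    print(n,"table z",np.nanmedian(w[(V>200)&(S<30)],0))
    b=(H>100)&(H<130)&(S>150)&(V>60)&(abs(w[...,2])<.1)
    p=w[b]; r=cv2.minAreaRect(p[:,:2].astype(np.float32)*1000); print("lid",b.sum(),r,"z",np.median(p[:,2]), "c",np.mean(p,0))
    zl=np.nanmedian(p[:,2])
    hm=(np.abs(w[...,0]-r[0][0]/1000)<.08)&(np.abs(w[...,1]-r[0][1]/1000)<.08)&(w[...,2]>zl+.027)&(w[...,2]<.1)
    q=w[hm]; print("handle",hm.sum(),cv2.minAreaRect(q[:,:2].astype(np.float32)*1000),np.median(q[:,2]))
    g=((H>50)&(H<80)&(S>150)&(V>60)).astype(np.uint8)
    k,l,st,ce=cv2.connectedComponentsWithStats(g)
    for i in range(1,k):
        if st[i,4]>25:
            p=w[l==i]; print("green",st[i,4],ce[i].round(),np.nanmedian(p,0).round(3),np.nanmin(p,0).round(3),np.nanmax(p,0).round(3))
    rd=((H<6)|(H>174))&(S>180)&(V>130)&(w[...,2]>.08)
    print("red",rd.sum(),np.nanmedian(w[rd],0),np.nanmin(w[rd],0),np.nanmax(w[rd],0))
    x0=(270,160) if n=="side" else (180,130)
    c=im[130:250,x0[0]-30 if n=="side" else 180:][:, :180]
    cv2.imwrite(f"pics/{n}c.png",cv2.resize(c,None,fx=4,fy=4,interpolation=cv2.INTER_CUBIC))
E
```

```text
scene table z [ 4.55890527e-01  9.46924103e-02 -2.34046995e-04]
lid 4020 ((640.6304321289062, 188.39859008789062), (187.90805053710938, 182.87234497070312), 7.888762950897217) z 0.01952756868462524 c [0.64611185 0.19480068 0.01948919]
handle 263 ((639.1526489257812, 187.58154296875), (17.331829071044922, 99.57476043701172), 7.87575626373291) 0.054613485117818605
green 1033 [216. 137.] [ 0.605 -0.438  0.074] [ 0.48  -0.492  0.004] [ 0.664 -0.412  0.127]
green 49 [354. 187.] [ 0.364 -0.031  0.041] [ 0.345 -0.048  0.036] [ 0.381 -0.01   0.044]
green 149 [327. 199.] [ 0.481 -0.012  0.071] [ 0.451 -0.046  0.066] [0.508 0.01  0.076]
green 391 [383. 203.] [0.377 0.104 0.086] [0.33  0.06  0.079] [0.417 0.143 0.091]
green 34 [378. 230.] [0.404 0.123 0.006] [0.362 0.08  0.003] [0.414 0.143 0.01 ]
green 303 [469. 275.] [0.401 0.42  0.124] [0.361 0.371 0.105] [0.425 0.457 0.137]
green 31 [453. 276.] [0.424 0.396 0.114] [0.42  0.383 0.106] [0.428 0.403 0.122]
  return np.nanmean(a, axis, out=out, keepdims=keepdims)
Traceback (most recent call last):
ValueError: zero-size array to reduction operation fmin which has no identity
```

```bash
python3 - <<'E'
from h import *
from scipy.optimize import minimize
P=[]
for n in ["scene","side"]:
    z=np.load(n+"0.npz");im,w=z["im"],z["w"]
    hsv=cv2.cvtColor(im,cv2.COLOR_BGR2HSV); H,S,V=[hsv[...,i].astype(int) for i in range(3)]
    if n=="side":
        b=(H>100)&(H<130)&(S>120)&(abs(w[...,2])<.05)&(w[...,1]>0)
        p=w[b]; print("lid",cv2.minAreaRect(p[:,:2].astype(np.float32)*1000))
        g=(H>50)&(H<80)&(S>120)&(abs(w[...,0]-.48)<.05)&(abs(w[...,1]+.015)<.05)&(w[...,2]>.05); p=w[g];print("reel",g.sum(),p.min(0),p.max(0),np.median(p,0))
    else:
        g=(abs(w[...,0]-.48)<.05)&(abs(w[...,1]+.015)<.05)&(w[...,2]>.0765); p=w[g];print("post",g.sum(),p.min(0),p.max(0),np.median(p,0))
        s=(l:=None)
        g=(H>50)&(H<80)&(S>120)&(abs(w[...,0]-.48)<.05)&(abs(w[...,1]+.015)<.05)&(w[...,2]>.068); p=w[g];print("reeltop",g.sum(),p.min(0),p.max(0),cv2.minEnclosingCircle((p[:,:2]*1000).astype(np.float32)))
    # box region: pixels
    u=np.zeros(H.shape,bool)
    if n=="scene": u[140:250,180:300]=1
    else: u[140:230,230:330]=1
    rd=((H<8)|(H>172))&(S>150)&u&(w[...,2]>.1)
    print("red",rd.sum(),np.median(w[rd],0),w[rd].min(0),w[rd].max(0), V[rd].mean())
    P.append(w[u&(w[...,2]>.03)])
    print("boxrange",P[-1].min(0),P[-1].max(0))
    # top-plane ransac with known tilt
    Q=P[-1];rng=np.random.default_rng(0);best=(0,)
    for _ in range(20000):
        a,b,c=Q[rng.integers(len(Q),size=3)];m=np.cross(b-a,c-a);L=np.linalg.norm(m)
        if L<1e-4: continue
        m=m/L*np.sign(m[2])
        if abs(m[2]-np.cos(np.radians(25)))>.02: continue
        k=(abs((Q-a)@m)<.002).sum()
        if k>best[0]: best=(k,m,a)
    k,m,a=best; I=Q[abs((Q-a)@m)<.0025]
    m=np.linalg.svd(I-I.mean(0))[2][2];m*=np.sign(m[2])
    print(k,"normal",m,"yaw of box x deg",np.degrees(np.arctan2(-m[1],-m[0])),"tilt",np.degrees(np.arccos(m[2])))
    ex=-m[:2]/np.linalg.norm(m[:2]);xd=np.r_[ex*m[2],np.sqrt(1-m[2]**2)];yd=np.cross(m,xd)
    uv=np.c_[I@xd,I@yd]*1000
    r=cv2.minAreaRect(uv.astype(np.float32));print(r)
    for pc in (1,99): print(np.percentile(uv,pc,0))
    np.save(n+"_rim.npy",I)
E
```

```text
post 28 [ 0.46834597 -0.04065029  0.07679903] [ 0.48611083 -0.00867895  0.08456485] [ 0.47702737 -0.01567178  0.07990265]
reeltop 174 [ 0.44891742 -0.04681977  0.06819853] [0.50834411 0.01323301 0.0763176 ] ((478.7046813964844, -16.448476791381836), 30.3856258392334)
red 58 [ 0.52282566 -0.16239775  0.14942228] [ 0.51675394 -0.17767161  0.13451228] [ 0.52845934 -0.1500891   0.16394538] 116.06896551724138
boxrange [ 0.42009202 -0.49138098  0.03000654] [ 0.75634292 -0.07065037  0.16684654]
719 normal [-0.42184354  0.02647239  0.9062821 ] yaw of box x deg -3.59083344042262 tilt 25.003482764008837
((598.2259521484375, -192.72286987304688), (315.5254211425781, 307.6086730957031), 89.88726043701172)
[ 538.36817067 -227.3010996 ]
[751.03129004 -36.67414413]
lid ((640.7122192382812, 190.5413360595703), (186.9969482421875, 189.56996154785156), 7.46043062210083)
reel 87 [ 0.45099724 -0.04067314  0.06768864] [0.50490481 0.0187153  0.07300981] [ 0.48302452 -0.00333507  0.07020336]
red 19 [ 0.52130974 -0.15176207  0.15391096] [ 0.51610677 -0.17377373  0.13804842] [ 0.52795545 -0.14621569  0.15956963] 83.63157894736842
boxrange [ 0.48800146 -0.49833772  0.03006529] [0.75640542 0.01296234 0.16363871]
519 normal [-0.42123302  0.02723018  0.90654358] yaw of box x deg -3.6986806499425233 tilt 24.96801397920146
((631.6845703125, -187.39141845703125), (277.5802917480469, 507.0916748046875), 8.613255500793457)
[ 466.48450904 -427.35879454]
[749.49758673  39.04274515]
```

```bash
python3 - <<'E'
from h import *
yaw=np.radians(-3.63);t=np.radians(25)
ex=np.array([np.cos(yaw),np.sin(yaw),0]);xd=ex*np.cos(t)+[0,0,np.sin(t)];yd=np.array([-np.sin(yaw),np.cos(yaw),0]);zd=np.cross(xd,yd)
for n in ["scene","side"]:
    I=np.load(n+"_rim.npy"); c0=np.array([.66,-.14,.122])
    # x from plane
    h=np.median(I@zd); 
    q=I-c0; 
    k=(abs(q@xd)<.13)&(abs(q@yd)<.13); q=q[k]
    u,v=q@xd*1000,q@yd*1000
    best=None
    for cu in np.arange(-20,20,1.):
        for cv in np.arange(-20,20,1.):
            a,b=abs(u-cu),abs(v-cv)
            s=((a<98)&(b<93)&((a>86)|(b>81))).sum()-((a<84)&(b<79)).sum()
            if best is None or s>best[0]+0: best=(s,[(cu,cv)])
            elif s==best[0]: best[1].append((cu,cv))
    cu,cv=np.mean(best[1],0)
    c=c0+xd*cu/1000+yd*cv/1000; c+=zd*(h-c@zd)
    print(n,len(q),best[0],len(best[1]),cu,cv,"centre",c, "ranges",np.percentile(u,[1,99]),np.percentile(v,[1,99]))
    cc=c
tip=np.array([.5228,-.1624,.149]); d=tip-cc
print("hinge",cc-xd*.114+zd*.0165,"tip rel rim x,y,z",d@xd,d@yd,d@zd)
im=np.load("scene0.npz")["im"]
cv2.imwrite("pics/sc.png",cv2.resize(im[130:250,190:400],None,fx=3.8,fy=3.8,interpolation=cv2.INTER_CUBIC))
# all obstacle points higher than .05 in the corridor
E
```

```text
scene 813 138 1 -4.0 -20.0 centre [ 0.65426631 -0.15967646  0.12213488] ranges [-116.70668694   94.59610503] [-127.66731024   61.71989035]
side 539 185 1 -6.0 -20.0 centre [ 0.6532616  -0.15961272  0.11956141] ranges [-111.44360285   92.72155454] [-126.78821221   64.83822793]
hinge [ 0.54319059 -0.15262978  0.08633701] tip rel rim x,y,z -0.1053999254881443 -0.01104161329852338 0.08163068081182644
```

View pics/sc.png

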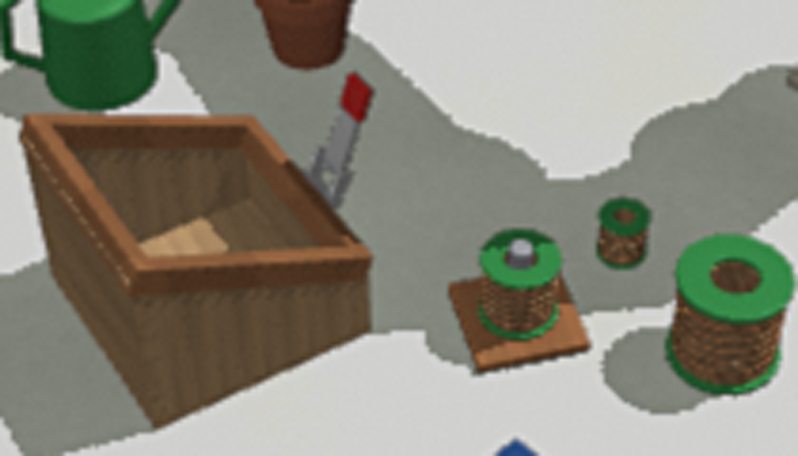

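The crop shows the box rim corners at (30,120), (250,120), (368,258) and (135,270). The clamp stands up with its red tip at (357,97), and the reel on the post is at (520,280).

```bash
cat > fit.py <<'E'
from h import *
t=np.radians(25)
def axes(yawdeg):
    yaw=np.radians(yawdeg)
    ex=np.array([np.cos(yaw),np.sin(yaw),0]);xd=ex*np.cos(t)+[0,0,np.sin(t)];yd=np.array([-np.sin(yaw),np.cos(yaw),0]);return xd,yd,np.cross(xd,yd)
E
python3 - <<'E'
from fit import *
I=[np.load(n+"_rim.npy") for n in ["scene","side"]]
for Q,nm in ((I[0],"scene"),(I[1],"side"),(np.vstack(I),"both")):
  best=None
  for yaw in np.arange(-6,-1,.5):
    xd,yd,zd=axes(yaw); c0=np.array([.654,-.16,.121])
    q=Q-c0;u,v=q@xd*1000,q@yd*1000
    for cu in np.arange(-15,15,1.):
        for cv in np.arange(-25,15,1.):
            a,b=abs(u-cu),abs(v-cv)
            s=((a<99)&(b<94)&((a>85)|(b>80))).sum()-((a<84)&(b<79)).sum()-((a>101)&(a<110)&(b<90)).sum()*0
            if best is None or s>best[0]: best=(s,[(yaw,cu,cv)])
            elif s==best[0]: best[1].append((yaw,cu,cv))
  yaw,cu,cv=np.mean(best[1],0);xd,yd,zd=axes(yaw)
  c=c0+xd*cu/1000+yd*cv/1000; c+=zd*(np.median((Q@zd)[(abs(Q@xd-c@xd)<.1)&(abs(Q@yd-c@yd)<.1)])-c@zd)
  q=(Q-c); print(nm,best[0],len(best[1]),yaw,"centre",c)
tip=np.array([.5228,-.1624,.149]); d=tip-c
print("hinge",c-xd*.114+zd*.0165,"tip rel",d@xd,d@yd,d@zd)
E
```

```text
scene 648 1 -4.0 centre [ 0.65273269 -0.17294313  0.12177493]
side 425 1 -3.5 centre [ 0.65298227 -0.16895457  0.11963993]
both 1003 2 -3.75 centre [ 0.65318799 -0.17147145  0.12112867]
hinge [ 0.54313185 -0.16425799  0.08790426] tip rel -0.10667741919386162 0.000524248029232581 0.08049711149847368
```

send_rows(plan=[[[-1,0.25,0.35,0,0],[-1,0.45,0.7,0,0],[-1,0.6,1,0,0],[-1,0.6,1,0,0],[-1,0.6,1,0,0],[-1,0.6,1,0,0],[-1,0.6,1,0,0]]])

```text
t: 0.73
tool_pos: [0.2535, -0.3817, 0.2355]
orientation: [-3.121, -0.352, -0.002]
force: [-0.3, -0.4, -0.3]
opening: 0.0928
gripper_force: 0.0
```

send_rows(plan=[[[-1,0.3,0.5,0,0],[-1,0.6,1,0,0],[-1,0.6,1,0,0],[-1,0.6,1,0,0],[-1,0.6,1,0,0],[-1,0.6,1,0,0],[-1,0.6,1,0,0]]])

```text
t: 1.32
tool_pos: [0.3732, -0.1821, 0.2356]
orientation: [-3.121, -0.353, -0.002]
force: [-0.3, -1.3, -0.2]
opening: 0.0932
gripper_force: 0.0
```

send_rows(plan=[[[-1,0.26,0.42,0,0],[-1,0.525,0.83,0,0],[-1,0.525,0.83,0,0],[-1,0.525,0.83,0,0],[-1,0.525,0.83,0,0],[-1,0.525,0.83,0,0],[-1,0.525,0.83,0,0]]])

```text
t: 1.9
tool_pos: [0.4767, -0.019, 0.2351]
orientation: [3.122, 0.35, -0.002]
force: [-0.2, -0.1, -0.0]
opening: 0.0927
gripper_force: 0.0
```

```bash
python3 - <<'E'
from fit import *
im,d,w=cloud("wrist"); cv2.imwrite("pics/w1.png",im); np.savez("w1.npz",im=im,w=w)
s=telemetry.read_state();print(s["tool_pos"])
hsv=cv2.cvtColor(im,cv2.COLOR_BGR2HSV);H,S,V=[hsv[...,i].astype(int) for i in range(3)]
near=(np.hypot(w[...,0]-.478,w[...,1]+.0165)<.04)
g=(H>50)&(H<80)&(S>120)&near&(w[...,2]>.06)
p=w[g];print(g.sum(),p.min(0),p.max(0),np.median(p,0),cv2.minEnclosingCircle((p[:,:2]*1000).astype(np.float32)))
p=w[near&(w[...,2]>.0775)];print(len(p),np.median(p,0),p.min(0),p.max(0))
E
```

```text
[ 0.47631914 -0.01995522  0.23518178]
2271 [ 0.44966487 -0.04648902  0.06850451] [0.50898117 0.02044749 0.34478136] [ 0.48992071 -0.01461431  0.072505  ] ((485.2442626953125, -14.822854042053223), 36.09255599975586)
23244 [ 0.50258213 -0.01419942  0.33657332] [ 0.47022739 -0.04509091  0.0777002 ] [0.51409489 0.02089121 0.34482919]
```

View pics/w1.png

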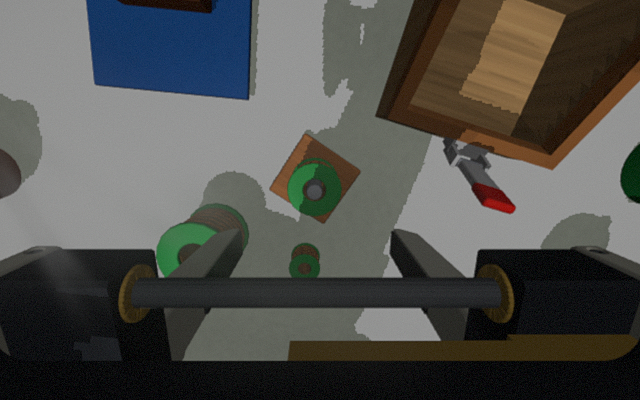

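The wrist view shows the reel and post at (315,190), centred left to right between the fingers. The tiny look-alike is at (305,262), the large one at (200,245), and the box is at upper right with the clamp tip at (495,200).

```bash
python3 - <<'E'
from h import *
z=np.load("w1.npz");im,w=z["im"],z["w"]
hsv=cv2.cvtColor(im,cv2.COLOR_BGR2HSV);H,S,V=[hsv[...,i].astype(int) for i in range(3)]
near=(np.hypot(w[...,0]-.478,w[...,1]+.0165)<.045)
g=(H>50)&(H<80)&(S>120)&near&(w[...,2]>.066)&(w[...,2]<.078);p=w[g]
print(g.sum(),np.median(p[:,2]),cv2.minEnclosingCircle((p[:,:2]*1000).astype(np.float32)))
p=w[near&(w[...,2]>.079)&(w[...,2]<.095)];print(len(p),np.median(p,0),p.min(0),p.max(0))
s=np.load("scene0.npz")["w"]
for nm,w_ in(("wrist",w),("scene",s)):
  sel=(w_[...,2]>.1)&(w_[...,2]<.2)&(abs(w_[...,0]-.52)<.05)&(abs(w_[...,1]+.16)<.04);q=w_[sel];print(nm,q.min(0),q.max(0))
# big look-alike, bystander extents
sel=(s[...,2]>.03)&(s[...,1]>.25)&(s[...,0]>.5)&(s[...,2]<.2);print("mister",s[sel].min(0),s[sel].max(0))
E
```

```text
1750 0.07224231414291193 ((479.2742004394531, -16.10196876525879), 30.3961238861084)
194 [ 0.47878877 -0.01594962  0.08184238] [ 0.47022739 -0.02436393  0.07916594] [ 0.48699883 -0.00736605  0.08406613]
wrist [ 0.51409198 -0.17744559  0.10001357] [ 0.54510514 -0.14841812  0.16311873]
scene [ 0.51144668 -0.1805545   0.10000631] [ 0.5501601  -0.146767    0.16394538]
mister [0.5871968  0.41148935 0.03013775] [0.65902274 0.47643587 0.1527707 ]
```

send_rows(plan=[[[-1,0.013,0.018,-0.2,0],[-1,0.013,0.018,-0.4,0],[-1,0.013,0.018,-0.55,0],[-1,0.013,0.018,-0.7,0],[-1,0.013,0.018,-0.85,0],[-1,0.013,0.018,-0.96,0],[-1,0.013,0.018,-0.96,0],[-1,0.013,0.018,-0.96,0],[1,0.013,0.018,-0.96,0],[1,0.013,0.018,-0.96,0],[1,0.013,0.018,-0.96,0],[1,0.013,0.018,-0.96,0],[1,0.013,0.018,-0.96,0],[1,0.013,0.018,-0.96,0],[1,0.013,0.018,-0.96,0]]], force=15)

```text
t: 3.2
tool_pos: [0.4797, -0.0159, 0.0446]
orientation: [3.122, 0.346, 0.002]
force: [-1.0, -0.4, 5.8]
opening: 0.0633
gripper_force: 15.0
```

send_rows(plan=[[[1,0,0,0.08,0],[1,0,0,0.2,0],[1,0,0,0.35,0],[1,0,0,0.5,0],[1,0,0,0.65,0],[1,0,0,0.8,0],[1,0,0,0.95,0],[1,0,0,0.95,0],[1,0,0,0.95,0]]])

```text
t: 3.95
tool_pos: [0.4802, -0.0159, 0.2357]
orientation: [3.121, 0.346, 0.006]
force: [-0.5, -0.3, -1.1]
opening: 0.0628
gripper_force: 15.0
```

```bash
python3 - <<'E'
from h import *
im,d,w=cloud("wrist"); im2,_,_=cloud("side")
s=telemetry.read_state();print(s["tool_pos"],s["force"],s["opening"],s["gripper_force"])
cv2.imwrite("pics/w2.png",np.hstack([cv2.resize(im,(400,250)),cv2.resize(im2[60:260,180:500],(400,250))]))
E
```

```text
[ 0.47844352 -0.01571028  0.23244316] [-0.79391105  0.07456483 -1.56563334] 0.06269440724321365 14.999740237835795
```

View pics/w2.png

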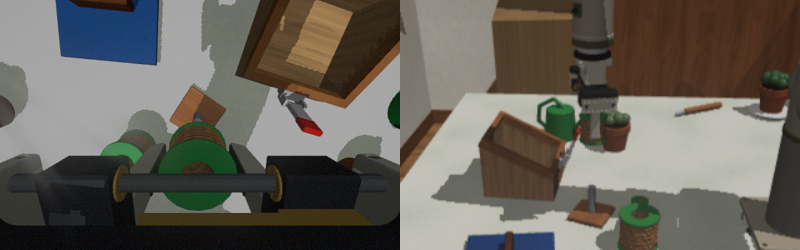

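The left panel shows the reel held between the fingers at (197,165), with the bare post at (195,110). The right panel shows the empty stand at (590,205).

send_rows(plan=[[[1,0.15,-0.15,0,-0.1],[1,0.3,-0.3,0,-0.2],[1,0.45,-0.46,0,-0.27],[1,0.6,-0.62,0,-0.27],[1,0.745,-0.77,0,-0.27],[1,0.745,-0.77,0,-0.27],[1,0.745,-0.77,0,-0.27],[1,0.745,-0.77,0,-0.27],[1,0.745,-0.77,-0.15,-0.27],[1,0.745,-0.77,-0.3,-0.27],[1,0.745,-0.77,-0.45,-0.27],[1,0.745,-0.77,-0.6,-0.27],[1,0.745,-0.77,-0.6,-0.27],[1,0.745,-0.77,-0.6,-0.27]]])

```text
t: 5.22
tool_pos: [0.6257, -0.1679, 0.1122]
orientation: [-3.139, 0.095, 0.007]
force: [0.3, 0.1, -0.5]
opening: 0.0631
gripper_force: 15.0
```

send_rows(plan=[[[1,0,0,-0.1,0],[1,0,0,-0.2,0],[1,0,0,-0.2,0],[1,0,0,-0.2,0],[-0.7,0,0,-0.2,0],[-0.7,0,0,-0.2,0],[-0.7,0,0,-0.2,0],[-0.7,0,0,-0.2,0],[-0.7,0,0,-0.2,0],[-0.7,0,0,0,0],[-0.7,0,0,0.2,0],[-0.7,0,0,0.4,0],[-0.7,0,0,0.6,0],[-0.7,0,0,0.6,0],[-0.7,0,0,0.6,0]]])

```text
t: 6.47
tool_pos: [0.6301, -0.1706, 0.2385]
orientation: [3.138, -0.097, 0.012]
force: [-0.1, -0.5, -1.3]
opening: 0.0787
gripper_force: 0.0
```

```bash
python3 - <<'E'
from fit import *
im,d,w=cloud("wrist"); im2,_,_=cloud("side"); np.savez("w3.npz",im=im,w=w)
s=telemetry.read_state();print(s["tool_pos"],s["force"],s["opening"],s["gripper_force"])
hsv=cv2.cvtColor(im,cv2.COLOR_BGR2HSV);H,S,V=[hsv[...,i].astype(int) for i in range(3)]
xd,yd,zd=axes(-3.7); e=np.array([.998,-.0645,0])
q=w-[.653,-.171,0]; bx,by=q@e,q@yd
g=(H>50)&(H<80)&(S>120)&(abs(bx)<.1)&(abs(by)<.1)&(w[...,2]<.11)
print(g.sum(),[ (a[g].min().round(3),np.median(a[g]).round(3),a[g].max().round(3)) for a in (bx,by,w[...,2])])
cv2.imwrite("pics/w3.png",np.hstack([cv2.resize(im,(400,250)),cv2.resize(im2[60:260,180:500],(400,250))]))
E
```

```text
[ 0.62778845 -0.16977338  0.23312016] [-0.1966636   0.33423087 -0.61454048] 0.07891706595749144 0.0
1759 [(np.float64(-0.053), np.float64(-0.021), np.float64(0.006)), (np.float64(-0.03), np.float64(0.0), np.float64(0.029)), (np.float64(0.008), np.float64(0.068), np.float64(0.071))]
```

View pics/w3.png

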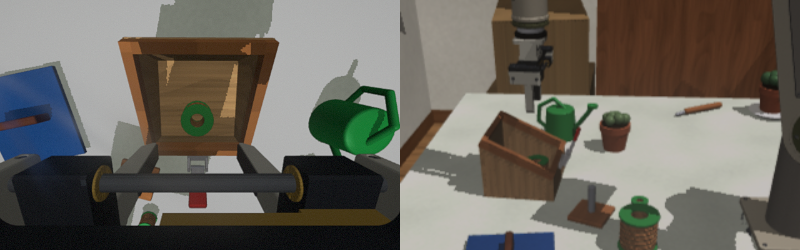

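The left panel shows the reel standing upright inside the box at (197,120). The post is empty in the right panel. I'll refine the rim fit from this overhead view.

```bash
python3 - <<'E'
from fit import *
z=np.load("w3.npz");w=z["w"]
xd,yd,zd=axes(-3.7);c0=np.array([.653,-.171,.1215])
q=w-c0;u,v,h=q@xd,q@yd,q@zd
m=(abs(u)<.12)&(abs(v)<.12)&(abs(h)<.006)
n=w[m];k=np.linalg.svd(n-n.mean(0),full_matrices=False)[2][2];k*=np.sign(k[2])
print(m.sum(),"h",np.median(h[m]),"yaw",np.degrees(np.arctan2(-k[1],-k[0])),np.degrees(np.arccos(k[2])))
Q=n;best=None
for yaw in np.arange(-6,-1,.5):
    xd,yd,zd=axes(yaw);q=Q-c0;u,v=q@xd*1000,q@yd*1000
    for cu in np.arange(-12,12,1.):
        for cv in np.arange(-12,12,1.):
            a,b=abs(u-cu),abs(v-cv)
            s=((a<99)&(b<94)&((a>85)|(b>80))).sum()-((a<84)&(b<79)).sum()
            if best is None or s>best[0]: best=(s,yaw,cu,cv)
s,yaw,cu,cv=best;xd,yd,zd=axes(yaw);c=c0+xd*cu/1000+yd*cv/1000
print(best,len(Q),c+zd*np.median((Q-c)@zd))
E
```

```text
12546 h -5.101472380496875e-06 yaw -3.8130855582955903 25.063986255515122
(np.int64(11501), np.float64(-4.0), np.float64(2.0), np.float64(-1.0)) 12546 [ 0.65474201 -0.17212426  0.12233756]
```

send_rows(plan=[[[-1,0,0.2,0,0.1],[-1,0,0.4,0,0.22],[-1,0,0.6,0,0.34],[-1,0,0.8,0,0.46],[-1,0,0.9,0,0.58],[-1,0,0.9,0,0.7],[-1,0,0.9,0,0.82],[-1,0,0.9,0,0.845],[-1,0,0.9,0,0.845]]])

```text
t: 7.32
tool_pos: [0.6268, 0.0106, 0.2309]
orientation: [-2.876, -1.259, 0.006]
force: [-0.6, 0.4, -0.3]
opening: 0.0929
gripper_force: 0.0
```

send_rows(plan=[[[-1,0,0.2,0,0.12],[-1,0,0.4,0,0.24],[-1,0,0.6,0,0.36],[-1,0,0.8,0,0.48],[-1,0.05,0.89,0,0.6],[-1,0.05,0.89,0,0.72],[-1,0.05,0.89,0,0.84],[-1,0.05,0.89,0,0.845],[-1,0.05,0.89,0,0.845],[-1,0.05,0.89,0,0.845]]])

```text
t: 8.15
tool_pos: [0.6377, 0.1877, 0.2326]
orientation: [-2.07, -2.362, 0.002]
force: [0.1, -0.2, -0.1]
opening: 0.0931
gripper_force: 0.0
```

```bash
python3 - <<'E'
from fit import *
s=telemetry.read_state();M=R.from_rotvec(s["orientation"]).as_matrix();print(s["tool_pos"],"tool y yaw",np.degrees(np.arctan2(M[1,1],M[0,1])),s["q"])
im,d,w=cloud("wrist")
for k in (0,1):
  q=w[(abs(w[...,0]-.64)<.13)&(abs(w[...,1]-.19)<.13)&((w[...,2]>.0485)&(w[...,2]<.062) if k else (w[...,2]>.014)&(w[...,2]<.026))]
  print(len(q),cv2.minAreaRect((q[:,:2]*1000).astype(np.float32)),np.median(q[:,2]))
E
```

```text
[0.63768629 0.1876506  0.23264575] tool y yaw 7.5342128517920735 [ 2.09098479e-01  3.07701101e-01  1.29053831e+00 -1.78516512e-05
  1.54485541e+00  7.76020340e-02]
19301 ((641.1200561523438, 187.72271728515625), (190.40614318847656, 183.0756072998047), 7.512903213500977) 0.020313566060979227
1141 ((641.3810424804688, 188.55372619628906), (15.739287376403809, 99.25077056884766), 7.284871578216553) 0.056016189534614846
```

send_rows(plan=[[[-1,0.017,0.002,-0.2,0],[-1,0.017,0.002,-0.4,0],[-1,0.017,0.002,-0.6,0],[-1,0.017,0.002,-0.75,0],[-1,0.017,0.002,-0.87,0],[-1,0.017,0.002,-0.93,0],[-1,0.017,0.002,-0.93,0],[-1,0.017,0.002,-0.93,0],[1,0.017,0.002,-0.93,0],[1,0.017,0.002,-0.93,0],[1,0.017,0.002,-0.93,0],[1,0.017,0.002,-0.93,0],[1,0.017,0.002,-0.93,0],[1,0.017,0.002,-0.93,0],[1,0.017,0.002,-0.93,0],[1,0.017,0.002,-0.93,0],[1,0.017,0.002,-0.93,0]]], force=25)

```text
t: 9.62
tool_pos: [0.6414, 0.1885, 0.0475]
orientation: [-2.064, -2.368, 0.0]
force: [0.3, 0.3, -0.5]
opening: 0.0378
gripper_force: 0.0
```

send_rows(plan=[[[1,0,0,0.1,0],[1,0,0,0.2,0],[1,0,0,0.35,0],[1,0,0,0.5,0],[1,0,0,0.7,0],[1,0,0,0.9,0],[1,0,0,1,0],[1,0,0,1,0],[1,0,0,1,0],[1,0,0,1,0]]])

```text
t: 10.45
tool_pos: [0.6409, 0.1885, 0.2463]
orientation: [-2.064, -2.368, 0.002]
force: [1.2, 0.4, 0.4]
opening: 0.0004
gripper_force: 0.0
```

The fingers hadn't closed before the lift. I'll go back down with a narrower opening and wait longer.

send_rows(plan=[[[-0.2,0,0,0,0],[-0.2,0,0,0,0],[-0.2,0,0,0,0],[-0.2,0,0,0,0],[-0.2,0,0,0,0],[-0.2,0,0,0,0],[-0.2,0,0,0,0],[-0.2,0,0,0,0]]])

```text
t: 11.12
tool_pos: [0.6415, 0.1886, 0.2477]
orientation: [2.064, 2.368, 0.0]
force: [0.5, -0.2, -0.5]
opening: 0.0492
gripper_force: 0.0
```

```bash
python3 - <<'E'
from fit import *
s=telemetry.read_state();M=R.from_rotvec(s["orientation"]).as_matrix();print(s["tool_pos"],s["opening"],"tool y yaw",np.degrees(np.arctan2(M[1,1],M[0,1])))
im,d,w=cloud("wrist")
for k in (0,1):
  q=w[(abs(w[...,0]-.64)<.13)&(abs(w[...,1]-.19)<.13)&((w[...,2]>.0485)&(w[...,2]<.062) if k else (w[...,2]>.014)&(w[...,2]<.026))]
  print(len(q),cv2.minAreaRect((q[:,:2]*1000).astype(np.float32)),np.median(q[:,2]))
E
```

```text
[0.64146632 0.1885632  0.24772064] 0.04919579639232874 tool y yaw 7.851127095272786
17177 ((641.1188354492188, 188.0921173095703), (190.61068725585938, 183.78868103027344), 7.4647088050842285) 0.020335501476580864
1030 ((641.1212768554688, 188.55841064453125), (15.231999397277832, 98.7431411743164), 7.7984185218811035) 0.056079704550500376
```

Lid unmoved and the fingers aligned. Descending again.

send_rows(plan=[[[-0.2,0,0,-0.2,0],[-0.2,0,0,-0.4,0],[-0.2,0,0,-0.6,0],[-0.2,0,0,-0.8,0],[-0.2,0,0,-0.93,0],[-0.2,0,0,-1,0],[-0.2,0,0,-1,0],[-0.2,0,0,-1,0],[1,0,0,-1,0],[1,0,0,-1,0],[1,0,0,-1,0],[1,0,0,-1,0],[1,0,0,-1,0],[1,0,0,-1,0],[1,0,0,-1,0],[1,0,0,-1,0],[1,0,0,-1,0],[1,0,0,-1,0]]], force=25)

```text
t: 12.67
tool_pos: [0.6413, 0.1886, 0.0479]
orientation: [-2.064, -2.368, 0.0]
force: [-3.7, 0.5, 4.9]
opening: 0.0157
gripper_force: 25.0
```

send_rows(plan=[[[1,0,0,0.08,0],[1,0,0,0.2,0],[1,0,0,0.35,0],[1,0,0,0.5,0],[1,0,0,0.65,0],[1,0,0,0.8,0],[1,0,0,1,0],[1,0,0,1,0],[1,0,0,1,0],[1,0,0,1,0]]])

```text
t: 13.5
tool_pos: [0.641, 0.1884, 0.2459]
orientation: [-2.064, -2.368, 0.002]
force: [-0.0, -0.5, -5.2]
opening: 0.0156
gripper_force: 25.0
```

```bash
python3 - <<'E'
from h import *
im,d,w=cloud("side"); s=telemetry.read_state();print(s["tool_pos"],s["opening"],s["gripper_force"],s["force"])
hsv=cv2.cvtColor(im,cv2.COLOR_BGR2HSV);H,S,V=[hsv[...,i].astype(int) for i in range(3)]
b=(H>100)&(H<130)&(S>120)&(w[...,2]>.15)&(w[...,2]<.3)&(abs(w[...,1]-.19)<.12)&(abs(w[...,0]-.64)<.12)
p=w[b];print(len(p),p.min(0),p.max(0));n=np.linalg.svd(p-p.mean(0),full_matrices=False)[2][2];print(n*np.sign(n[2]))
E
```

```text
[0.64034761 0.18833258 0.24453635] 0.015775391188405253 24.995893836021423 [-0.82635452 -0.42919983 -3.792619  ]
2758 [0.53593078 0.09116556 0.21005341] [0.74387105 0.29458039 0.21986569]
[-6.03220792e-05  4.07453508e-03  9.99991697e-01]
```

send_rows(plan=[[[1,0,-0.05,0,0],[1,0,-0.15,0,0],[1,0,-0.28,0,0],[1,0,-0.41,0,-0.02],[1,0,-0.54,0,-0.05],[1,0,-0.67,0,-0.08],[1,0,-0.8,0,-0.11],[1,0,-0.9,0,-0.14]]], force=40)

```text
t: 14.22
tool_pos: [0.6401, 0.0057, 0.2451]
orientation: [-2.233, -2.206, 0.005]
force: [-0.4, -0.4, -3.6]
opening: 0.0161
gripper_force: 40.0
```

send_rows(plan=[[[1,0.02,-0.13,0,-0.02],[1,0.023,-0.26,0,-0.05],[1,0.023,-0.39,0,-0.053],[1,0.023,-0.52,0,-0.053],[1,0.023,-0.65,0,-0.053],[1,0.023,-0.77,0,-0.053],[1,0.023,-0.86,0,-0.053],[1,0.023,-0.9,0,-0.053],[1,0.023,-0.9,0,-0.053],[1,0.023,-0.9,0,-0.053],[1,0.023,-0.9,0,-0.053]]])

```text
t: 15.13
tool_pos: [0.6458, -0.1703, 0.2469]
orientation: [-2.291, -2.148, 0.0]
force: [-0.0, 0.4, -4.0]
opening: 0.0157
gripper_force: 40.0
```

```bash
python3 - <<'E'
from h import *
s=telemetry.read_state();M=R.from_rotvec(s["orientation"]).as_matrix();print(s["tool_pos"],s["opening"],s["force"],"yaw",np.degrees(np.arctan2(M[1,1],M[0,1])))
for n in ("scene","side"):
  im,d,w=cloud(n)
  hsv=cv2.cvtColor(im,cv2.COLOR_BGR2HSV);H,S,V=[hsv[...,i].astype(int) for i in range(3)]
  b=(H>100)&(H<130)&(S>120)&(w[...,2]>.15)&(w[...,2]<.3)&(abs(w[...,1]+.17)<.12)&(abs(w[...,0]-.645)<.12)
  p=w[b];k=np.linalg.svd(p-p.mean(0),full_matrices=False)[2][2];print(len(p),cv2.minAreaRect((p[:,:2]*1000).astype(np.float32)),k*np.sign(k[2]),np.median(p[:,2]))
E
```

```text
[ 0.6458317  -0.17025149  0.24693237] 0.015667911491408913 [-0.04722297  0.43860952 -3.97690955] yaw -3.6832123276951623
2834 ((644.9458618164062, -169.67942810058594), (188.48130798339844, 192.6468963623047), 85.72823333740234) [0.00441778 0.00408735 0.99998189] 0.21846984399132152
1191 ((645.8092041015625, -167.075439453125), (187.96942138671875, 186.58197021484375), 85.55674743652344) [-6.43274518e-04  3.03895055e-03  9.99995175e-01] 0.21742347809669027
```

send_rows(plan=[[[1,0.005,-0.008,-0.08,0],[1,0.005,-0.008,-0.15,0],[1,0.005,-0.008,-0.2,0],[1,0.005,-0.008,-0.22,0],[1,0.005,-0.008,-0.22,0],[1,0.005,-0.008,-0.22,0]]])

```text
t: 15.73
tool_pos: [0.647, -0.1728, 0.2036]
orientation: [-2.292, -2.148, 0.0]
force: [-0.1, -0.5, -4.3]
opening: 0.0156
gripper_force: 40.0
```

send_rows(plan=[[[1,0,0,-0.006,0],[1,0,0,-0.012,0],[1,0,0,-0.012,0],[1,0,0,-0.012,0]]])

```text
t: 16.07
tool_pos: [0.6471, -0.1732, 0.2015]
orientation: [2.292, 2.148, 0.0]
force: [-0.3, -0.4, -4.3]
opening: 0.0155
gripper_force: 40.0
```

send_rows(plan=[[[0.62,0,0,-0.01,0],[0.58,0,0,-0.02,0],[0.54,0,0,-0.03,0],[0.5,0,0,-0.04,0],[0.45,0,0,-0.05,0],[0.4,0,0,-0.06,0],[0.35,0,0,-0.07,0],[0.3,0,0,-0.08,0],[0.25,0,0,-0.09,0],[0.2,0,0,-0.1,0],[0.1,0,0,-0.1,0],[0,0,0,-0.1,0],[-0.1,0,0,-0.1,0],[-0.3,0,0,-0.1,0]]], force=5)

```text
t: 17.23
tool_pos: [0.6473, -0.1731, 0.1816]
orientation: [2.292, 2.148, 0.001]
force: [1.5, -0.2, 0.4]
opening: 0.0539
gripper_force: 0.0
```

```bash
cat > lid.py <<'E'
from fit import *
def lidpose():
  for n in ("scene","side"):
    im,d,w=cloud(n)
    hsv=cv2.cvtColor(im,cv2.COLOR_BGR2HSV);H,S,V=[hsv[...,i].astype(int) for i in range(3)]
    b=(H>100)&(H<130)&(S>120)&(w[...,2]>.05)&(w[...,2]<.3)&(abs(w[...,1]+.17)<.13)&(abs(w[...,0]-.645)<.13)
    p=w[b];k=np.linalg.svd(p-p.mean(0),full_matrices=False)[2][2];k*=np.sign(k[2])
    xd,yd,zd=axes(-3.8);q=p-[.6545,-.172,.122]
    q=q[abs(q@zd-np.median(q@zd))<.003]
    print(n,len(p),"tilt to rim",np.arccos(min(1,k@zd)).round(4),"h top",np.median(q@zd).round(4),"(home .010)",cv2.minAreaRect((np.c_[q@xd,q@yd]*1000).astype(np.float32)))
  return im
E
python3 - <<'E'
from lid import *
s=telemetry.read_state();print(s["tool_pos"],s["opening"],s["force"])
im=lidpose();cv2.imwrite("pics/s4.png",cv2.resize(im[60:260,180:500],(800,500)))
E
```

```text
[ 0.64728118 -0.17309707  0.181642  ] 0.05390641553511944 [ 1.4914339  -0.22399689  0.35707649]
scene 1886 tilt to rim 0.01 h top 0.0107 (home .010) ((4.8516998291015625, -0.845947265625), (188.95135498046875, 186.1725616455078), 0.16986899077892303)
side 512 tilt to rim 0.007 h top 0.0087 (home .010) ((3.4454345703125, 0.2869873046875), (186.76760864257812, 190.14266967773438), 0.09904006868600845)
```

View pics/s4.png

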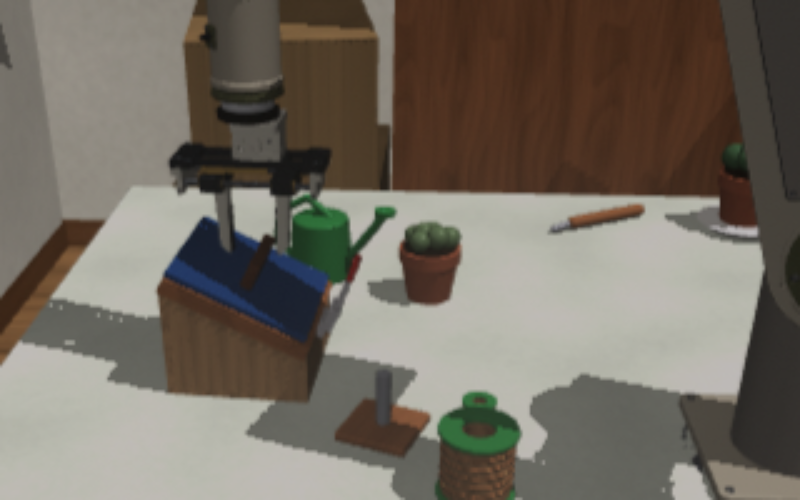

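The side view shows the lid lying flush on the sloping rim around (248,275), with the open fingers clear of the handle at (258,262). The clamp is still up, its tip at (354,268). The measured lid pose is home. Next I'll retreat and locate the obstacles near the clamp approach.

send_rows(plan=[[[-0.3,0,0,0.1,0],[-0.3,0,0,0.25,0],[-0.3,0,0,0.35,0],[1,0,0,0.35,0],[1,-0.2,0,0.35,0],[1,-0.4,0,0.35,0],[1,-0.6,0.015,0.35,0],[1,-0.8,0.03,0.35,0],[1,-0.88,0.04,0.35,0],[1,-0.88,0.04,0.35,0],[1,-0.88,0.04,0.35,0]]])

```text
t: 18.25
tool_pos: [0.4707, -0.1651, 0.2515]
orientation: [2.292, 2.146, 0.001]
force: [0.5, -0.6, 0.3]
opening: 0.0117
gripper_force: 0.0
```

```bash
python3 - <<'E'
from lid import *
s=telemetry.read_state();print(s["tool_pos"],s["opening"],s["force"])
lidpose()
w=np.load("scene0.npz")["w"]; sel=(w[...,2]>.03)&(w[...,2]<.2)&(w[...,0]>.35)&(w[...,0]<.54)&(w[...,1]<-.2)&(w[...,1]>-.45)
print("near",w[sel].min(0),w[sel].max(0))
im,d,w=cloud("scene")
c=np.array([.6545,-.172,.122]);xd,yd,zd=axes(-3.8);h=c-.114*xd+.0165*zd
q=w-h;sel=(abs(q@yd)<.02)&(np.linalg.norm(q,axis=-1)<.09)&(w[...,0]<.56)&(w[...,2]>.12);p=q[sel]
print(sel.sum(),"phi",np.median(np.arctan2(p@zd,p@xd)),"tipdist",np.linalg.norm(p,axis=1).max(),"y",np.median(p@yd),"hinge",h)
E
```

```text
[ 0.47072626 -0.16511579  0.25148647] 0.011665336341060737 [ 0.50249437 -0.62643465  0.31367908]
scene 1989 tilt to rim 0.007 h top 0.0107 (home .010) ((4.467536926269531, 0.5574493408203125), (183.20191955566406, 188.9985809326172), 89.96651458740234)
side 675 tilt to rim 0.0039 h top 0.0087 (home .010) ((4.024169921875, 0.9919586181640625), (186.56581115722656, 190.35409545898438), 0.365100234746933)
near [ 0.37741868 -0.44980446  0.03022082] [ 0.53975705 -0.34639493  0.12588935]
112 phi 1.4759636780603 tipdist 0.07982333753482938 y 0.0013513912444683158 hinge [ 0.54445019 -0.1646905   0.0887756 ]
```

send_rows(plan=[[[1,0,0,-0.15,0],[1,0,0,-0.3,0],[1,0,0,-0.4,0],[1,0,0,-0.45,0],[1,0.04,0,-0.45,0],[1,0.08,0,-0.45,0],[1,0.12,0,-0.45,0],[1,0.16,0,-0.45,0],[1,0.2,0,-0.45,0],[1,0.23,0,-0.45,0],[1,0.26,0,-0.453,0],[1,0.29,0,-0.455,0],[1,0.32,0,-0.458,0],[1,0.355,0,-0.462,0],[1,0.4,0,-0.482,0],[1,0.44,0,-0.505,0],[1,0.44,0,-0.505,0],[1,0.44,0,-0.505,0]]])

```text
t: 19.9
tool_pos: [0.559, -0.1648, 0.1495]
orientation: [-2.291, -2.147, 0.001]
force: [-0.6, 0.4, -0.9]
opening: 0.0004
gripper_force: 0.0
```

```bash
cat > cl.py <<'E'
from lid import *
im,d,w=cloud("scene");np.savez("cl.npz",im=im,w=w)
s=telemetry.read_state();print(s["tool_pos"],s["opening"],s["force"])
c=np.array([.6545,-.172,.122]);xd,yd,zd=axes(-3.8);h=c-.114*xd+.0165*zd
q=w-h;hsv=cv2.cvtColor(im,cv2.COLOR_BGR2HSV);H,S,V=[hsv[...,i].astype(int) for i in range(3)]
sel=(abs(q@yd)<.025)&(np.linalg.norm(q,axis=-1)<.09)&((H<6)|(H>174))&(S>185);p=q[sel]
print(sel.sum(),"phi",np.median(np.arctan2(p@zd,p@xd)) if len(p) else None, "tip x,z",np.median(p@xd),np.median(p@zd))
lidpose()
E
python3 cl.py
```

```text
[ 0.55883264 -0.1648233   0.14978296] 0.00014488326829566731 [ 0.11901069  0.65212441 -0.2243394 ]
21 phi 0.5528699981708219 tip x,z 0.06100346621716945 0.037038527506761974
scene 2010 tilt to rim 0.0094 h top 0.0107 (home .010) ((4.794517517089844, -0.73297119140625), (188.97705078125, 185.62149047851562), 0.8383715748786926)
side 507 tilt to rim 0.0079 h top 0.0089 (home .010) ((5.061515808105469, 1.7322158813476562), (183.58029174804688, 187.68698120117188), 0.03868647664785385)
```

send_rows(plan=[[[1,0.03,0,-0.025,0],[1,0.053,0,-0.045,0],[1,0.065,0,-0.062,0],[1,0.078,0,-0.075,0],[1,0.078,0,-0.085,0],[1,0.078,0,-0.085,0],[1,0.078,0,-0.085,0]]])

```text
t: 20.63
tool_pos: [0.5744, -0.1649, 0.1328]
orientation: [-2.292, -2.148, 0.0]
force: [0.7, -0.1, 0.2]
opening: 0.0006
gripper_force: 0.0
```

```bash
python3 cl.py
```

```text
[ 0.57446281 -0.16493236  0.13303619] 0.000455829540343877 [-0.21038955  0.54664944  0.22816982]
50 phi 0.15238060885421872 tip x,z 0.0655659960790935 0.010062881399791869
scene 1910 tilt to rim 0.005 h top 0.0106 (home .010) ((4.773040771484375, -0.27783203125), (189.63345336914062, 185.62557983398438), 0.3260880708694458)
side 493 tilt to rim 0.0087 h top 0.0088 (home .010) ((3.3943328857421875, 3.2120895385742188), (189.0656280517578, 184.80364990234375), 89.35073852539062)
```

send_rows(plan=[[[1,0.005,0,-0.01,0],[1,0.01,0,-0.018,0],[1,0.01,0,-0.024,0],[1,0.01,0,-0.024,0],[1,0.01,0,-0.024,0]]])

```text
t: 21.2
tool_pos: [0.5767, -0.1651, 0.1285]
orientation: [2.292, 2.148, 0.0]
force: [-0.4, 0.3, 0.9]
opening: 0.0005
gripper_force: 0.6
```

```bash
python3 cl.py
```

```text
[ 0.57667759 -0.16505319  0.12851501] 0.0005000678047329615 [0.18730312 0.12292812 1.87317789]
55 phi 0.07243534496181565 tip x,z 0.0661321243569388 0.004782349931297611
scene 1903 tilt to rim 0.0123 h top 0.0106 (home .010) ((5.2303619384765625, -0.25263214111328125), (184.47628784179688, 187.9227294921875), 89.5718765258789)
side 483 tilt to rim 0.0077 h top 0.0088 (home .010) ((3.6094970703125, 0.45308685302734375), (188.3666534423828, 184.8384552001953), 89.2267837524414)
```

send_rows(plan=[[[1,0,0,-0.005,0],[1,0,0,-0.01,0],[1,0,0,-0.01,0],[1,0,0,-0.01,0]]])

```text
t: 21.68
tool_pos: [0.5769, -0.1652, 0.1281]
orientation: [2.292, 2.147, 0.0]
force: [-6.0, 1.5, 11.6]
opening: 0.0004
gripper_force: 6.4
```

Firm stop reached. I'll retreat up and back.

send_rows(plan=[[[1,0,0,0.05,0],[1,0,0,0.2,0],[1,0,0,0.4,0],[1,-0.2,0,0.6,0],[1,-0.4,0,0.7,0],[1,-0.6,0,0.7,0],[1,-0.6,0,0.7,0],[1,-0.6,0,0.7,0],[1,-0.6,0,0.7,0]]])

```text
t: 22.43
tool_pos: [0.4567, -0.1652, 0.2671]
orientation: [2.292, 2.146, 0.001]
force: [-0.4, 0.2, 0.2]
opening: 0.0
gripper_force: 0.0
```

```bash
python3 cl.py; python3 -c "
import numpy as np,cv2
im=np.load('cl.npz')['im'];cv2.imwrite('pics/f.png',cv2.resize(im[100:260,160:400],(780,520)))"
```

```text
[ 0.45709177 -0.16510855  0.2666038 ] 0.0006709658413449353 [ 0.18676674 -0.29533572 -0.24084271]
60 phi 0.06853814311608786 tip x,z 0.06411137511396778 0.004767258020035064
scene 1905 tilt to rim 0.0087 h top 0.0107 (home .010) ((4.99957275390625, 0.28319549560546875), (184.8505859375, 188.45330810546875), 89.60710144042969)
side 702 tilt to rim 0.0036 h top 0.009 (home .010) ((4.178337097167969, 3.4718780517578125), (187.4345703125, 185.1836395263672), 0.6074308156967163)
```

View pics/f.png

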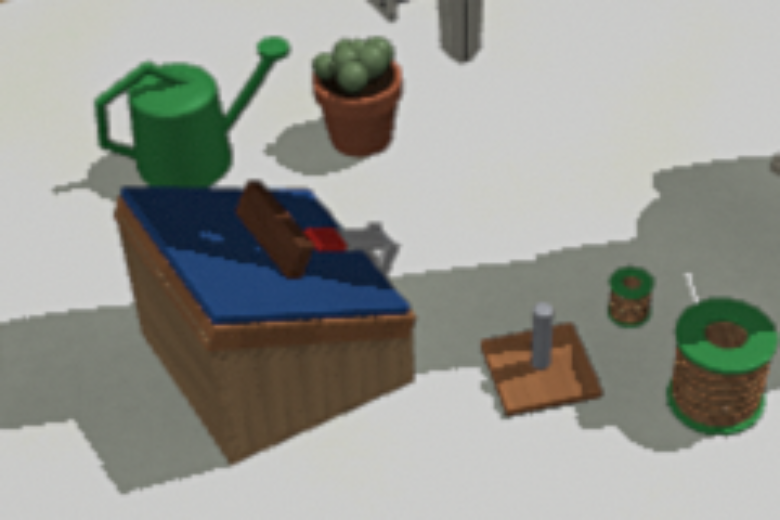

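The picture shows the lid flush on the box around (270,255) and the clamp down over it, its red tip at (325,240). The post is empty at (543,335), and the can and pot are standing where they were. The robot is clear, so I'm handing in.

```bash
python3 -c "
from plant import order
print(order.close_job())"
```

```text
the job is handed in; nothing more can be done
None
```

The job is handed in at about 23 s of the 67 s allowed: the reel is in the box, the lid is measured home (about 4 mm up-slope of centre, 9 mm allowed), the clamp is fully down, and nothing else was touched; no verdict came back.

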